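# Stack a chip tray on its floating dock

## Robot

A 7-joint arm with a two-finger parallel gripper is mounted at the origin on a cart in front of the work surface, level with it; the furniture and walls round the work are solid. World frame = base frame: x ahead of the robot, y to its left, z up, the work surface at z = 0. Lengths are in m, angles in rad, forces in N, time in s.
With the tool pointing down it reaches from about 0.425 to 0.925 m from the base axis. Payload 6.8 kg.
Tool frame: the origin (TCP) lies on the centre line of the jaws, within the pads' length; the fingertips stand 8 mm ahead of it and the grasp point (between the pads) lies 11 mm behind it (bot.tips_ahead is the distance from the TCP to the fingertips, in m); z points along the fingers, y is the line along which they close (so a half turn about z gives the same grasp; the last joint's range is limited). The gripper opens to 85 mm and grips with 20 to 120 N. Pads are 22 mm wide; open, the fingers measure 114 mm over their backs; the gripper's body (76 mm by 85 mm) begins 54 mm behind the grasp point. The pads swing forward as they close: fully open they stand 13 mm farther back than shut.
Start: joints at [-1.242, 0.477, 0.022, 1.555, -0.011, 1.109, -0.083], TCP at [0.286, 0.612, 0.239] pointing down, gripper open.
Joint ranges: [-2.96, 2.96], [-0.34, 2.1], [-1.41, 1.46], [0.24, 2.44], [-1.37, 4.51], [0.17, 1.92], [-2.96, 2.96]. Speed limits (rad/s): [2.39, 2.39, 3.14, 3.14, 3.14, 3.14, 3.14].

## Interface

Orientations are given as a unit quaternion [w, x, y, z].
In Python, from station import bot gives the robot as it stands.
- The arm moves only by the tool send_rows, never from a script. Its argument "deltas" is text: rows parted by semicolons, each of 4 numbers parted by spaces: the shift along the tool's x, y, z in m, then the turn about the tool's z in degrees. In form: x y z spin; .... A call has 1 to 5 rows; each row is the pose to reach, as a shift and turn from the pose commanded when the call began, along the tool's axes at that moment; what a row does not reach only later rows make up. A row lasts 1/10 s, in which the tool goes at most 50 mm and 8.59 degrees, less where a joint would pass 70% of its speed; a pose out of reach is approached as far as the arm can. A call with a gripper value outside its range is refused whole. "claw" is the opening, from 0 (shut) to 1 (fully open), set as the call begins (left out, the last holds). The fingers move at their own pace and stop on an object; "force" is the grip in N (left out, the last holds). Time passes only in rows, so rows that repeat a pose let the fingers close. It gives the time, the measured TCP pose, the force, the opening and the grip force at its end, in the units of the state.
- bot.get_obs(): the state, without advancing time (a new reading comes with each control period).
- bot.read_camera(name): name is "scene" or "side" or "wrist"; returns a dict with "img" (384x512x3 uint8, red, green, blue), "depth" (384x512 float32, m along the optical axis (not along the pixel's ray), 0 where there is no reading), "fx", "fy", "cx", "cy" (pixels), "dist_coeffs" ([k1, k2, p1, p2, k3] as OpenCV has them; the pictures are not rectified), "camera_from_world" (4x4, takes a point from world to camera coordinates). Camera axes: x right, y up, looking along -z (the intrinsics and any distortion apply to the point x, -y, -z); pixel columns grow to the right and rows downward; lengths in m; the calibration is good to about 2 mm. A picture is of the moment at which its call begins.
- bot.hand_in(): hands the job in; it is judged then, once.
Trained networks look in a picture, given as the dict that the camera call returned (one of the last four; its "shot" number tells which), for a name from the list of things; names that differ only in an ending like _2 or _b are one class to them, and where a whole thing is asked for, a point or a joint stands for the part that bears it (a point fixed in the world has none). Each returns a list of dicts, best first, with "confidence" (0 to 1); they miss things now and then, are a little off and sometimes report something else, mostly with a low value. They report only what shows in the picture. A call takes as long as a camera call. They do not tell look-alikes from the thing itself.
- bot.masks_of(picture, query): "mask" (384x512 bool, what is visible of it).
- bot.landmark_of(picture, query): "xyz" ([x, y, z] in m, in world coordinates, good to about 4 mm: a listed point, or the origin of a listed thing).
The state is a dict: "t": time; "q": joint angles; "joint_vel": joint speeds; "joint_torque": joint torques, N m; "eef_pos": TCP position; "tool_rot": TCP orientation; "contact_force": force on the tool from outside, world axes, zero at the start; "torque": the same for the moment, N m; "gripper_width": opening from 0.0 (shut) to 1.0 (fully open); "grasp_force": force on a finger pad.
Only numpy, scipy, OpenCV 4.12 (cv2) and the standard library are available. Lean on these libraries where they do the work, as an engineer would, in place of code of your own. Each camera call takes 0.05 s, during which the arm holds its last target. There are 200 camera calls.

## Task

Pick up the grey chip tray by its orange handle, keeping it level so that both chip boxes stay in their pockets, and stack it on the blue tray of the dock, the long sides of the two together, so that all four corner lugs drop into the sockets and it sits fully home and flush. Lower it in by hand rather than dropping it, feel for the sockets gently (never push on the dock harder than about 4 kg, 40 N), then let go, and leave the mouse, the loupe and the tape roll where they are.

Things in the scene. Friction and masses are not known exactly. Their poses are not given: they have to be found in the camera images.
- upper_tray: Grey tray, 100 mm along its x, 148 mm along y, about 0.4 kg laden, standing on four corner lugs. Origin: centre between the lug feet, z up. Plate underside at z = 14, top at z = 20, rim at z = 26 mm; outer edges x = +-50, y = +-74 mm. Two chip boxes lie loose in its pockets. Turned half round it is the same.
- handle (a point): Middle of the orange handle's grip zone on the grey tray, at x = 0, y = 0, z = 75 mm of the tray. The handle is an upright plate 56 mm long in the tray's x, 16 mm thick in y, z = 20 to 90 mm; pinch it across y from above, with about 40 N so that it does not swivel in the fingers. At the left stands a fixed black wand stand, about 0.33 m high: go over or round it.
- lug (a point): Foot of the grey tray's lug at +x, +y. Each of the four lugs is 12 x 12 mm, 14 mm long (z = 0 to 14 mm of the tray), centred at x = +-44, y = +-68 mm, its outer faces flush with the tray's edges. Lugs and dock are stiff: meet them at about 5 mm/s sideways or down (at 15 mm/s the force overshoots) and stop at 3 to 5 N.
- dock: Fixed aluminium base plate, 166 mm along x, 212 mm along y; origin at the centre of its underside on the bench, z up. On it, on friction-held slides that do not yield to hand forces, lies the blue lower tray, 124 x 172 mm, parallel to it. When fully home, the grey tray's plate lies on the blue top face and its origin is at z = 24 mm of this frame.
- dock_top (a point): Point of the fixed dock straight above its origin, at z = 38 mm, the height of the blue tray's flat top face. CAUTION: the blue tray's centre is NOT here: it was left up to 8 mm off in the dock's x and also up to 8 mm off in its y, anywhere, and no pose tells where: find it by feel. Its four sockets are 15 x 15 mm, 18 mm deep, at x = +-44, y = +-68 mm from its own centre.
- fence_x (a point): Point of the fixed dock at x = 51, y = 0, z = 38 mm. The blue tray's white stop fences, 9 mm high above its top face, stand at its +x edge (inner face 51 mm from the blue tray's centre, so within 8 mm of here). With the lugs 2 to 6 mm over the top face, a tray parallel to the dock moved to +x until it touches is 1 mm past the sockets' centre in x. No fence at -x.
- fence_y (a point): Point of the fixed dock at x = 0, y = 75, z = 38 mm. White fences, 9 mm high, stand likewise at the blue tray's +y edge (inner face 75 mm from the blue tray's centre, so within 8 mm of here). A tray moved to +y until it touches them is 1 mm past the sockets' centre in y; play in the sockets is 1.5 mm each way. No fence at -y.
- gel_left: Black chip box, 52 x 52 x 14 mm, loose in the grey tray's pocket on its +y side; origin at the centre of its underside.
- gel_right: White chip box, 52 x 52 x 14 mm, loose in the grey tray's pocket on its -y side; origin at the centre of its underside.
- pocket_left (a point): Centre of the floor of the grey tray's +y pocket, at x = 0, y = +42, z = 20 mm of the tray.
- pocket_right (a point): Centre of the floor of the grey tray's -y pocket, at x = 0, y = -42, z = 20 mm of the tray.
- mouse: Black computer mouse, 104 x 62 x 34 mm, a bystander; origin at the centre of its underside.
- loupe: Black loupe with a white band, 44 mm across, 35 mm high, a bystander; origin at the centre of its underside.
- tape_amber: Amber tape roll, 68 mm across, 19 mm high, a bystander; origin at the centre of its underside.
Not all that is in view belongs to the job. Leave any green or pink look-alike of the gel_left alone.

How it is judged:
On the way, in this order (a step that is already met when the one before it is completed fails the run):
1. the grey tray is lifted clear of the bench in the fingers (height (world z) of upper_tray above 0.03 m and contact force between the fingers and upper_tray above 1 N), for 0.2 s.
2. the grey tray is home in the sockets while still held (z of upper_tray in the frame of dock below 0.0275 m and horizontal distance between upper_tray and dock below 0.015 m and angle between the x axis of upper_tray and the x axis of dock, either way round below 0.06 rad and contact force between the fingers and upper_tray above 1 N), for 0.1 s.
At the end, for the whole second after the job is handed in: The grey tray rests released and still on the blue tray, all four lugs in the sockets: its origin 24 mm (+-1.5) above the dock's underside and within 15 mm of the dock's centre, level within 0.03 rad, parallel to the dock within 0.06 rad, both chip boxes within 12 mm of their pocket centres (z of upper_tray in the frame of dock between 0.0225 and 0.0255 m and horizontal distance between upper_tray and dock below 0.015 m and angle between the x axis of upper_tray and the x axis of dock, either way round below 0.06 rad and angle between upper_tray's own z axis and vertical below 0.03 rad and linear speed of upper_tray below 0.01 m/s and distance between gel_left and pocket_left below 0.012 m and distance between gel_right and pocket_right below 0.012 m); the robot touches nothing.
It fails at once if the dock is pushed with more than 40 N by the tray (contact force between upper_tray and dock above 40 N).
It fails at once if the dock is pushed with more than 40 N by the robot (contact force between any of the fingers, the arm and dock above 40 N).
It fails at once if a chip box leaves its pocket (distance between gel_left and pocket_left above 0.025 m or distance between gel_right and pocket_right above 0.025 m).
It fails at once if the grey tray is tipped more than 0.35 rad (angle between upper_tray's own z axis and vertical above 0.35 rad).
It fails at once if the mouse, loupe or tape roll is moved more than 20 mm (distance of any of mouse, loupe, tape_amber from where it was at the start of the episode above 0.02 m).
It also fails if it takes over 54 s, if anything falls off the work surface, if the arm or the gripper's body presses on something with over 40 N, if the wrist force passes 120 N, or if a joint passes its speed limit or range.

## Working session

There is one attempt and no reset: what is moved stays moved. The work goes in short steps, Python scripts to look and compute and a tool call to move; the robot and the scene stay as the last step left them, time stands still between calls to the robot, and variables do not carry over. Pictures are saved under pics/ and viewed, at most 10 in all, crops included, and the job is handed in when it is done.

Besides the shell and the picture viewer there is one more tool, called after "Call:" by a JSON object that holds its "fn" and its "kwargs". send_rows: Moves the arm, as the interface text tells. Its arguments: {"type":"object","properties":{"deltas":{"type":"string"},"claw":{"type":"number"},"force":{"type":"number"}},"required":["deltas"]}

```bash
ls; mkdir -p pics; cat > h.py <<'E'
import numpy as np,cv2
from station import bot
def px2w(c,u,v,z=None):
    K=np.array([[c['fx'],0,c['cx']],[0,c['fy'],c['cy']],[0,0,1]],float)
    p=cv2.undistortPoints(np.array([[[u,v]]],float),K,np.array(c['dist_coeffs'],float))[0,0]
    T=np.linalg.inv(np.array(c['camera_from_world']))
    d=T[:3,:3]@np.array([p[0],-p[1],-1.]);o=T[:3,3]
    if z is None:
        return o+d*c['depth'][int(round(v)),int(round(u))]
    return o+d*(z-o[2])/d[2]
def cloud(c,mask):
    vv,uu=np.nonzero(mask&(c['depth']>0))
    K=np.array([[c['fx'],0,c['cx']],[0,c['fy'],c['cy']],[0,0,1]],float)
    p=cv2.undistortPoints(np.stack([uu,vv],1)[:,None].astype(float),K,np.array(c['dist_coeffs'],float))[:,0]
    d=c['depth'][vv,uu]
    T=np.linalg.inv(np.array(c['camera_from_world']))
    P=np.c_[p[:,0]*d,-p[:,1]*d,-d]
    return P@T[:3,:3].T+T[:3,3],uu,vv
E
python3 - <<'E'
from h import *
o=bot.get_obs();print({k:np.round(v,3) for k,v in o.items()})
ims=[]
for n in ['scene','side']:
    c=bot.read_camera(n);ims.append(c['img'])
    for q in ['upper_tray','handle','lug','dock','dock_top','fence_x','fence_y','gel_left','gel_right','mouse','loupe','tape_amber']:
        r=bot.landmark_of(c,q)
        print(n,q,[(np.round(x['xyz'],3).tolist(),round(x['confidence'],2)) for x in r[:3]])
    cv2.imwrite(f'pics/{n}.png',cv2.cvtColor(c['img'],cv2.COLOR_RGB2BGR))
E
```

```text
pics
{'t': np.float64(0.0), 'q': array([-1.242,  0.478,  0.022,  1.556, -0.011,  1.109, -0.083]), 'joint_vel': array([0.001, 0.   , 0.002, 0.001, 0.002, 0.   , 0.001]), 'joint_torque': array([ 0.0000e+00, -5.9647e+01,  1.6080e+00, -2.8120e+01,  1.3000e-02,
        1.0000e-02,  0.0000e+00]), 'eef_pos': array([0.285, 0.611, 0.238]), 'tool_rot': array([-0.   ,  0.217,  0.976, -0.001]), 'contact_force': array([1.244, 0.168, 0.218]), 'torque': array([ 0.026, -0.062,  0.002]), 'grasp_force': np.float64(0.0), 'gripper_width': np.float64(1.0)}
scene upper_tray [([0.494, 0.084, -0.002], 0.59)]
scene handle [([0.496, 0.084, 0.076], 0.67)]
scene lug [([0.42, 0.118, 0.002], 0.68)]
scene dock [([0.516, -0.252, 0.003], 0.71)]
scene dock_top [([0.522, -0.251, 0.04], 0.55)]
scene fence_x [([0.51, -0.207, 0.036], 0.87), ([0.442, -0.267, 0.039], 0.78)]
scene fence_y [([0.51, -0.207, 0.036], 0.87), ([0.442, -0.267, 0.039], 0.78)]
scene gel_left [([0.475, 0.398, -0.0], 0.68), ([0.449, 0.078, 0.019], 0.55), ([0.516, -0.055, 0.001], 0.5)]
scene gel_right [([0.53, 0.082, 0.02], 0.61)]
scene mouse [([0.708,
[... 203 characters left out ...]
andle [([0.489, 0.084, 0.074], 0.86)]
side lug [([0.418, 0.119, -0.0], 0.57), ([0.696, 0.055, 0.002], 0.28)]
side dock [([0.516, -0.251, -0.001], 0.77), ([0.697, 0.057, 0.003], 0.24)]
side dock_top [([0.513, -0.252, 0.034], 0.9), ([0.513, -0.199, 0.039], 0.3)]
side fence_x [([0.443, -0.264, 0.038], 0.96), ([0.509, -0.204, 0.04], 0.56)]
side fence_y [([0.443, -0.264, 0.038], 0.96), ([0.509, -0.204, 0.04], 0.56)]
side gel_left [([0.513, -0.058, 0.0], 0.83), ([0.448, 0.078, 0.019], 0.65), ([0.47, 0.397, 0.002], 0.55)]
side gel_right [([0.538, 0.089, 0.019], 0.74)]
side mouse [([0.708, 0.15, -0.001], 0.97)]
side loupe [([0.7, 0.055, 0.002], 0.54)]
side tape_amber [([0.748, -0.062, 0.004], 0.72)]
```

View pics/scene.png

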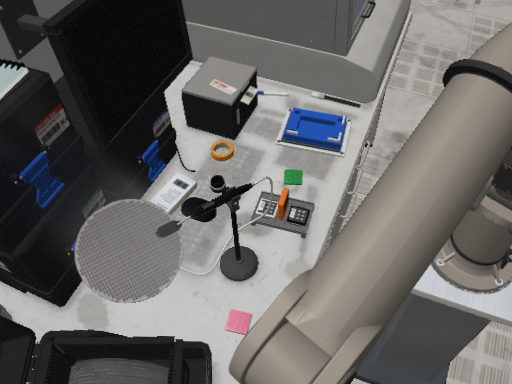

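View pics/side.png

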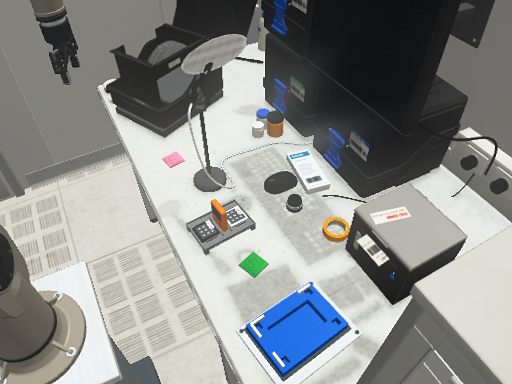

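```bash
python3 - <<'E'
from h import *
for n in ['scene','side']:
    c=bot.read_camera(n)
    print(n,'cam at',np.linalg.inv(np.array(c['camera_from_world']))[:3,3].round(3))
    for q,z0,z1 in [('handle',.08,.1),('handle',.02,.032),('dock',.03,.044),('dock',.044,.06),('dock',.005,.025)]:
        r=bot.masks_of(c,q)
        if not r: print(n,q,'none');continue
        P,u,v=cloud(c,r[0]['mask'])
        k=(P[:,2]>z0)&(P[:,2]<z1);Q=P[k]
        if len(Q)<20: print(n,q,z0,len(Q));continue
        (cx,cy),(w,h),a=cv2.minAreaRect((Q[:,:2]*1000).astype(np.float32))
        print(n,q,round(r[0]['confidence'],2),z0,z1,len(Q),'rect',np.round([cx,cy,w,h,a],1),'medz',np.median(Q[:,2]).round(4))
    for q in ['gel_left','gel_right','tape_amber','upper_tray']:
        for r in bot.masks_of(c,q)[:3]:
            vv,uu=np.nonzero(r['mask']);print(q,round(r['confidence'],2),uu.mean().round(),vv.mean().round())
E
```

```text
scene cam at [0.256 0.743 0.994]
scene handle 0.62 0.08 0.1 124 rect [491.4  85.7  17.3  51.5   4.9] medz 0.0903
scene handle 0.62 0.02 0.032 606 rect [490.6  83.9 145.7 104.4   5. ] medz 0.0229
scene dock 0.86 0.03 0.044 1168 rect [ 513.7 -248.3  171.5  132.2    6.9] medz 0.0393
scene dock 0.86 0.044 0.06 92 rect [ 510.8 -246.4  156.2  115.     6.3] medz 0.0474
scene dock 0.86 0.005 0.025 1212 rect [ 516.6 -251.1  210.   168.6    7. ] medz 0.0143
gel_left 0.69 238.0 322.0
gel_left 0.65 299.0 215.0
gel_left 0.52 293.0 177.0
gel_right 0.74 267.0 208.0
gel_right 0.57 284.0 213.0
tape_amber 0.8 223.0 151.0
upper_tray 0.64 283.0 212.0
side cam at [ 0.276 -0.534  0.808]
side handle 0.62 0.08 0.1 133 rect [489.7  80.1  16.8  54.9   7.6] medz 0.0887
side handle 0.62 0.02 0.032 696 rect [490.2  80.3 148.6 103.3   5.3] medz 0.0235
side dock 0.68 0.03 0.044 3128 rect [ 512.5 -251.   175.7  125.7    7.5] medz 0.038
side dock 0.68 0.044 0.06 208 rect [ 482.5 -218.   191.8   91.9   41.6] medz 0.0468
side dock 0.68 0.005 0.025 3713 rect [ 514.9 -256.9  212.4  167.3    7.9] medz 0.0131
gel_left 0.84 205.0 231.0
gel_left 0.81 253.0 265.0
gel_left 0.69 172.0 159.0
gel_right 0.83 235.0 216.0
tape_amber 0.75 335.0 229.0
upper_tray 0.95 219.0 225.0
```

```bash
python3 - <<'E'
from h import *
A=[]
for n in ['scene','side']:
    c=bot.read_camera(n)
    P,u,v=cloud(c,np.ones((384,512),bool))
    A.append(P[(P[:,0]>.3)&(P[:,0]<.75)&(P[:,1]>-.4)&(P[:,1]<.5)&(P[:,2]>.06)&(P[:,2]<.6)])
    im=cv2.cvtColor(c['img'],cv2.COLOR_RGB2BGR)
    if n=='side':
        a=cv2.resize(im[190:384,160:380],None,fx=2.7,fy=2.7,interpolation=cv2.INTER_CUBIC);cv2.imwrite('pics/crop.png',a)
for i,P in enumerate(A):
  for z0 in np.arange(.06,.6,.04):
    Q=P[(P[:,2]>=z0)&(P[:,2]<z0+.04)]
    if len(Q): 
        H=np.unique((Q[:,:2]//.04*4).round().astype(int),axis=0,return_counts=True)
        print(i,z0.round(2),[(tuple(x.tolist()),int(k)) for x,k in zip(*H) if k>3][:45])
E
```

```text
0 0.06 [((48, 4), 59), ((48, 8), 122), ((48, 16), 4), ((52, 16), 24), ((52, 24), 49), ((72, -32), 18), ((72, -28), 4), ((72, -24), 30), ((72, -20), 55), ((72, -16), 109)]
0 0.1 [((48, 16), 21), ((52, 24), 49), ((68, -28), 12), ((68, -24), 52), ((68, -20), 30), ((72, -32), 26), ((72, -28), 48), ((72, -24), 62), ((72, -20), 67), ((72, -16), 125)]
0 0.14 [((48, 16), 20), ((52, 24), 56), ((72, -32), 46), ((72, -28), 76), ((72, -24), 86), ((72, -20), 86), ((72, -16), 111)]
0 0.18 [((48, 16), 21), ((52, 24), 57)]
0 0.22 [((48, 16), 20), ((52, 24), 79), ((56, 40), 31), ((56, 44), 252), ((56, 48), 151), ((60, 48), 28)]
0 0.26 [((48, 16), 22), ((48, 20), 74), ((48, 24), 49), ((52, 24), 157), ((52, 28), 80), ((56, 24), 7), ((56, 32), 106), ((56, 36), 156), ((56, 40), 354), ((56, 44), 176), ((56, 48), 6), ((60, 32), 50), ((60, 36), 450), ((60, 40), 475), ((60, 44), 496), ((60, 48), 228), ((64, 32), 58), ((64, 36), 361), ((64, 40), 466), ((64, 44), 498), ((64, 48), 250), ((68, 36), 19), ((68, 40), 194), ((68, 44), 434), ((68, 48), 255), ((72, 44), 38), ((72, 48), 102)]
0 0.3 [((48, 24), 14), ((5
[... 823 characters left out ...]
(52, 24), 102), ((56, 40), 19), ((56, 44), 60), ((56, 48), 22), ((60, 48), 8)]
1 0.26 [((48, 16), 47), ((48, 20), 52), ((48, 24), 13), ((52, 20), 27), ((52, 24), 169), ((52, 28), 10), ((56, 28), 22), ((56, 32), 10), ((56, 36), 43), ((56, 40), 66), ((56, 44), 17), ((60, 32), 38), ((60, 36), 97), ((60, 40), 94), ((60, 44), 82), ((60, 48), 32), ((64, 32), 28), ((64, 36), 91), ((64, 40), 93), ((64, 44), 76), ((64, 48), 35), ((68, 36), 7), ((68, 40), 54), ((68, 44), 81), ((68, 48), 41), ((72, 44), 21), ((72, 48), 26)]
1 0.3 [((52, 24), 49), ((52, 28), 35), ((56, 28), 23), ((64, 32), 13), ((64, 36), 9), ((68, 32), 12), ((68, 36), 92), ((68, 40), 27), ((72, 36), 18), ((72, 40), 65), ((72, 44), 40)]
```

View pics/crop.png

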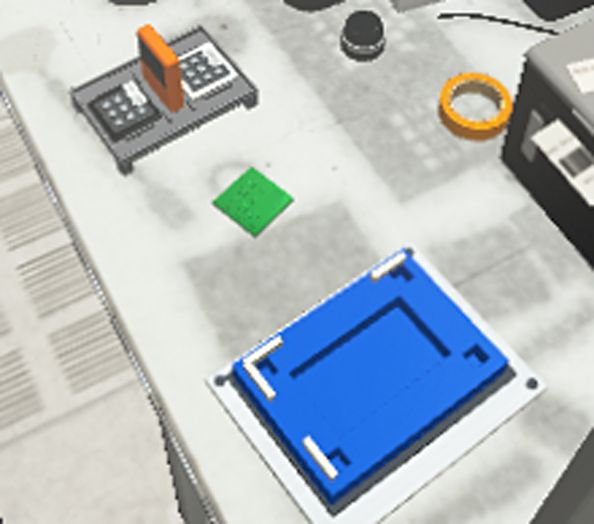

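```bash
python3 - <<'E'
from h import *
for n in ['scene','side']:
    c=bot.read_camera(n)
    P,u,v=cloud(c,np.ones((384,512),bool))
    P=P[(P[:,0]>.44)&(P[:,0]<.56)&(P[:,1]>.1)&(P[:,1]<.24)&(P[:,2]>.04)]
    for z0 in np.arange(.04,.36,.02):
        Q=P[(P[:,2]>=z0)&(P[:,2]<z0+.02)]
        if len(Q): print(n,z0.round(2),len(Q),Q[:,:2].min(0).round(3),np.median(Q[:,:2],0).round(3),Q[:,:2].max(0).round(3))
    P,u,v=cloud(c,np.ones((384,512),bool)); print('max z nearby',P[(P[:,0]>.45)&(P[:,0]<.8)&(P[:,1]>.1)&(P[:,1]<.45)][:,2].max())
E
```

```text
scene 0.04 45 [0.481 0.101] [0.492 0.111] [0.559 0.175]
scene 0.06 47 [0.48  0.103] [0.492 0.111] [0.543 0.167]
scene 0.08 53 [0.481 0.101] [0.492 0.11 ] [0.528 0.163]
scene 0.1 12 [0.504 0.16 ] [0.509 0.162] [0.515 0.164]
scene 0.12 8 [0.498 0.163] [0.502 0.164] [0.505 0.165]
scene 0.14 10 [0.493 0.164] [0.496 0.167] [0.5   0.169]
scene 0.16 10 [0.489 0.168] [0.492 0.17 ] [0.495 0.172]
scene 0.18 12 [0.486 0.169] [0.489 0.174] [0.491 0.174]
scene 0.2 9 [0.484 0.174] [0.486 0.177] [0.487 0.178]
scene 0.22 9 [0.483 0.178] [0.484 0.18 ] [0.487 0.182]
scene 0.24 10 [0.482 0.181] [0.484 0.183] [0.486 0.185]
scene 0.26 12 [0.481 0.183] [0.483 0.187] [0.554 0.24 ]
scene 0.28 82 [0.483 0.189] [0.502 0.22 ] [0.524 0.24 ]
scene 0.3 3 [0.512 0.232] [0.513 0.238] [0.515 0.24 ]
max z nearby 0.3173919022691496
side 0.04 14 [0.481 0.102] [0.55  0.163] [0.559 0.166]
side 0.06 17 [0.48  0.101] [0.531 0.158] [0.543 0.162]
side 0.08 27 [0.482 0.101] [0.513 0.155] [0.527 0.16 ]
side 0.1 14 [0.504 0.154] [0.508 0.157] [0.514 0.158]
side 0.12 16 [0.497 0.156] [0.5   0.158] [0.505 0.164]
side 0.14 15 [0.491 0.159] [0.494 0.161] [0.498 0.164]
side 0.16 18 [0.487 0.162] [0.491 0.166] [0.495 0.168]
side 0.18 16 [0.485 0.165] [0.488 0.168] [0.49  0.172]
side 0.2 15 [0.484 0.169] [0.486 0.172] [0.489 0.175]
side 0.22 19 [0.482 0.17 ] [0.484 0.175] [0.487 0.18 ]
side 0.24 19 [0.481 0.173] [0.483 0.178] [0.486 0.182]
side 0.26 36 [0.483 0.179] [0.488 0.187] [0.555 0.24 ]
side 0.28 90 [0.484 0.185] [0.507 0.223] [0.526 0.24 ]
max z nearby 0.31572779698343717
```

Call:
{"fn": "send_rows", "kwargs": {"deltas": "-0.022 -0.021 -0.036 8; -0.044 -0.042 -0.072 16; -0.066 -0.063 -0.108 24; -0.088 -0.084 -0.144 32; -0.11 -0.105 -0.18 40", "claw": 1, "force": 40}}

```text
t: 3.0
eef_pos: [0.3411, 0.4686, 0.4209]
tool_rot: [-0.0, 0.54, 0.842, 0.0]
contact_force: [1.0, 0.2, -0.1]
gripper_width: 1.003
grasp_force: 0.0
```

```bash
cat >> h.py <<'E'
def to(x,y,z,yaw_y):
    "shift in tool axes and spin to reach TCP xyz, tool y axis at yaw_y deg (mod 180)"
    o=bot.get_obs();w,a,b,c=o['tool_rot']
    from scipy.spatial.transform import Rotation as R
    M=R.from_quat([a,b,c,w]).as_matrix();d=M.T@(np.array([x,y,z])-o['eef_pos'])
    yy=np.degrees(np.arctan2(M[1,1],M[0,1]));s=-((yaw_y-yy+90)%180-90)
    tilt=np.degrees(np.arccos(-M[2,2]))
    print('t',round(float(o['t']),2),'pos',o['eef_pos'].round(4),'yaw_y',round(yy,2),'tilt',round(tilt,2),'F',np.round(o['contact_force'],1),'T',np.round(o['torque'],2),'grip',round(float(o['grasp_force']),1),round(float(o['gripper_width']),3),'shift',d.round(4),'spin',round(s,2))
E
python3 -c "
from h import *
to(.49,.083,.42,5.2)"
```

```text
t 3.0 pos [0.3411 0.4686 0.4209] yaw_y 24.64 tilt 0.03 F [ 1.   0.2 -0.1] T [ 0.05 -0.05 -0.05] grip 0.0 1.003 shift [-0.4126 -0.0254  0.0007] spin 19.44
```

Call:
{"fn": "send_rows", "kwargs": {"deltas": "-0.048 -0.003 0 4; -0.096 -0.006 0 8; -0.144 -0.009 0 12; -0.192 -0.012 0 16; -0.24 -0.015 0 19.4"}}

```text
t: 3.5
eef_pos: [0.4289, 0.244, 0.4196]
tool_rot: [-0.0, 0.673, 0.74, 0.0]
contact_force: [0.8, 0.4, 0.8]
gripper_width: 1.002
grasp_force: 0.0
```

```bash
python3 -c "
from h import *
to(.49,.083,.22,5.2)"
```

```text
t 3.5 pos [0.4289 0.244  0.4196] yaw_y 5.42 tilt 0.05 F [0.8 0.4 0.8] T [ 0.01 -0.08 -0.  ] grip 0.0 1.002 shift [-0.1662  0.0455  0.1995] spin 0.22
```

Call:
{"fn": "send_rows", "kwargs": {"deltas": "-0.045 0.012 0 0; -0.09 0.025 0 0; -0.135 0.037 0 0; -0.166 0.0455 0.02 0; -0.166 0.0455 0.06 0"}}

```text
t: 4.0
eef_pos: [0.4931, 0.0799, 0.3618]
tool_rot: [0.002, 0.675, 0.738, 0.003]
contact_force: [0.4, 1.5, -0.9]
gripper_width: 0.998
grasp_force: 0.0
```

Call:
{"fn": "send_rows", "kwargs": {"deltas": "0 0 0.04 0; 0 0 0.08 0; 0 0 0.12 0; 0 0 0.12 0; 0 0 0.12 0"}}

```text
t: 4.5
eef_pos: [0.4902, 0.0852, 0.24]
tool_rot: [0.0, 0.672, 0.741, -0.0]
contact_force: [0.2, -0.6, 0.2]
gripper_width: 1.005
grasp_force: 0.0
```

```bash
cat > rect.py <<'E'
from h import *
def rects(n,jobs,q):
    c=bot.read_camera(n)
    r=bot.masks_of(c,q)
    if not r: print('none');return c
    for z0,z1 in jobs:
        P,u,v=cloud(c,r[0]['mask']);Q=P[(P[:,2]>z0)&(P[:,2]<z1)]
        if len(Q)<20: print(z0,len(Q));continue
        (cx,cy),(w,h),a=cv2.minAreaRect((Q[:,:2]*1000).astype(np.float32))
        print(n,q,round(r[0]['confidence'],2),z0,z1,len(Q),'rect',np.round([cx,cy,w,h,a],1),'medz',np.median(Q[:,2]).round(4))
    return c
E
python3 -c "
from rect import *
to(.49,.083,.15,5.2)
c=rects('wrist',[(.08,.1),(.021,.032),(.015,.1)],'handle')
print(bot.landmark_of(c,'handle')[:2],[(x['xyz'],x['confidence']) for x in bot.landmark_of(c,'lug')])
cv2.imwrite('pics/w1.png',cv2.cvtColor(c['img'],cv2.COLOR_RGB2BGR))
"
```

```text
t 4.5 pos [0.4902 0.0852 0.24  ] yaw_y 5.56 tilt 0.04 F [ 0.2 -0.6  0.2] T [ 0.02 -0.08 -0.  ] grip 0.0 1.005 shift [-0.0021 -0.0003  0.09  ] spin 0.36
wrist handle 0.83 0.08 0.1 1173 rect [490.4  83.   16.9  56.    6. ] medz 0.0896
wrist handle 0.83 0.021 0.032 2838 rect [490.5  82.7 148.2 100.6   5.7] medz 0.0253
wrist handle 0.83 0.015 0.1 8470 rect [490.5  82.7 148.2 100.6   5.7] medz 0.0209
[] [([0.4222, 0.121, 0.0015], 0.62)]
```

View pics/w1.png

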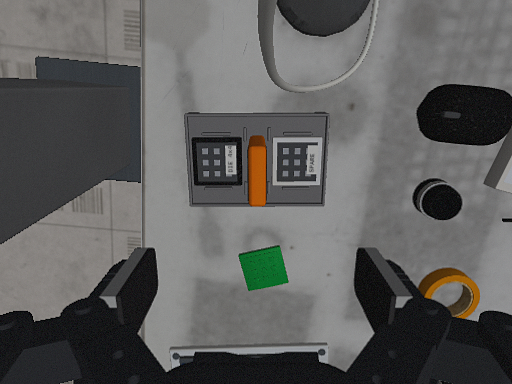

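Call:
{"fn": "send_rows", "kwargs": {"deltas": "-0.0024 0 0.045 0; -0.0024 0 0.09 0; -0.0024 0 0.135 0; -0.0024 0 0.165 0; -0.0024 0 0.177 0"}}

```text
t: 5.2
eef_pos: [0.4896, 0.083, 0.0608]
tool_rot: [-0.001, 0.672, 0.741, -0.001]
contact_force: [-0.2, -0.8, 0.3]
gripper_width: 1.0
grasp_force: 0.0
```

Call:
{"fn": "send_rows", "kwargs": {"deltas": "0 0 0 0; 0 0 0 0; 0 0 0 0; 0 0 0 0; 0 0 0 0", "claw": 0, "force": 45}}

```text
t: 5.7
eef_pos: [0.491, 0.0832, 0.0635]
tool_rot: [0.0, 0.672, 0.741, 0.001]
contact_force: [-2.0, 0.3, 8.5]
gripper_width: 0.181
grasp_force: 44.1
```

Call:
{"fn": "send_rows", "kwargs": {"deltas": "0 0 0 0; 0 0 0 0; 0 0 0 0; 0 0 0 0; 0 0 0 0"}}

```text
t: 6.2
eef_pos: [0.491, 0.0832, 0.0635]
tool_rot: [0.0, 0.672, 0.741, 0.001]
contact_force: [-1.3, 0.0, 7.8]
gripper_width: 0.183
grasp_force: 44.1
```

```bash
python3 -c "
from h import *
to(.4905,.0828,.113,5.6)"
```

```text
t 6.2 pos [0.491  0.0832 0.0635] yaw_y 5.58 tilt 0.11 F [-1.3  0.   7.8] T [-0.05  0.33  0.05] grip 44.1 0.183 shift [-0.0003 -0.0004 -0.0495] spin -0.02
```

Call:
{"fn": "send_rows", "kwargs": {"deltas": "0 0 -0.008 0; 0 0 -0.02 0; 0 0 -0.035 0; 0 0 -0.05 0; 0 0 -0.06 0"}}

```text
t: 6.7
eef_pos: [0.4903, 0.0828, 0.1238]
tool_rot: [0.0, 0.672, 0.741, 0.0]
contact_force: [0.0, 1.6, -4.2]
gripper_width: 0.181
grasp_force: 44.4
```

```bash
cat > dock.py <<'E'
from h import *
def fit(c,m,z):
    cs,_=cv2.findContours(m.astype(np.uint8),cv2.RETR_EXTERNAL,cv2.CHAIN_APPROX_NONE)
    k=max(cs,key=cv2.contourArea)[:,0].astype(float)
    W=np.array([px2w(c,u,v,z)[:2] for u,v in k])*1000
    return W
def lines(W,lab):
    (cx,cy),(w,h),a=cv2.minAreaRect(W.astype(np.float32))
    if w<h: w,h,a=h,w,a-90
    a=(a+90)%180-90
    t=np.radians(a)
    for it in range(3):
        e=np.array([np.cos(t),np.sin(t)]);f=np.array([-e[1],e[0]])
        D=W-[cx,cy];s=D@e;r=D@f
        out={};ang=[]
        for nm,A,B,L,l in [('+f',r,s,h,w),('-f',-r,s,h,w),('+e',s,r,w,h),('-e',-s,r,w,h)]:
            k=(abs(A-L/2)<5)&(abs(B)<.4*l)
            if k.sum()<12: out[nm]=None;continue
            p=np.polyfit(B[k],A[k],1)
            kk=abs(np.polyval(p,B[k])-A[k])<1.5
            if kk.sum()<10: out[nm]=None;continue
            p=np.polyfit(B[k][kk],A[k][kk],1)
            sg={'+f':1,'-f':-1,'+e':-1,'-e':1}[nm]
            ang.append((nm,np.degrees(t+sg*np.arctan(p[0])),int(kk.sum())));out[nm]=p[1]
        t=np.radians(np.median([x[1] for x in ang]))
    print(lab,'rect',np.round([cx,cy,w,h,a],1),'ang',[(n,round(x,2),k) for n,x,k in ang],{k:None if v is None else round(v,1) for k,v in out.items()})
if __name__=='__main__':
    for n in ['scene','side']:
        c=bot.read_camera(n);im=c['img'];hsv=cv2.cvtColor(im,cv2.COLOR_RGB2HSV)
        P,u,v=cloud(c,np.ones((384,512),bool))
        reg=np.zeros((384,512),bool);k=(P[:,0]>.36)&(P[:,0]<.67)&(P[:,1]>-.38)&(P[:,1]<-.12);reg[v[k],u[k]]=1
        zz=np.zeros((384,512));zz[v,u]=P[:,2]
        lines(fit(c,reg&(zz>.031)&(zz<.06),.038),n+' blue-depth')
        blue=reg&(hsv[...,0]>105)&(hsv[...,0]<125)&(hsv[...,1]>150)&(zz>.032)
        lines(fit(c,blue,.038),n+' blue')
        lines(fit(c,reg&(zz>.007)&(zz<.06),.014),n+' base')
        k=(P[:,0]>.36)&(P[:,0]<.67)&(P[:,1]>-.38)&(P[:,1]<-.12)
        for a,b in [(.007,.025),(.035,.042),(.044,.05)]: print(a,np.median(P[k&(P[:,2]>a)&(P[:,2]<b)][:,2]).round(4))
        q=bot.landmark_of(c,'upper_tray');print([(x['xyz'],x['confidence']) for x in q][:1])
        cv2.imwrite(f'pics/{n}2.png',cv2.cvtColor(im,cv2.COLOR_RGB2BGR))
    to(.515,-.253,.165,7.3)
E
python3 dock.py
```

```text
scene blue-depth rect [ 491.1 -248.8  138.4  128.1  -81.9] ang [('-f', np.float64(-82.65), 24), ('-e', np.float64(-83.01), 11)] {'+f': None, '-f': np.float64(61.8), '+e': None, '-e': np.float64(65.2)}
scene blue rect [ 491.3 -247.8  129.2  128.3  -82.3] ang [('-f', np.float64(-82.75), 33), ('+e', np.float64(-82.41), 21), ('-e', np.float64(-81.41), 17)] {'+f': None, '-f': np.float64(62.0), '+e': np.float64(62.7), '-e': np.float64(62.5)}
scene base rect [ 486.7 -255.9  178.2  149.9  -83. ] ang [('-f', np.float64(-82.9), 26), ('+e', np.float64(-84.68), 10), ('-e', np.float64(-82.85), 17)] {'+f': None, '-f': np.float64(73.4), '+e': np.float64(85.6), '-e': np.float64(85.4)}
0.007 0.0163
0.035 0.0391
0.044 0.0469
[([0.4903, 0.0809, 0.0561], 0.57)]
side blue-depth rect [ 511.  -251.7  175.1  126.9    7.2] ang [('+f', np.float64(7.74), 52), ('-f', np.float64(6.96), 57), ('+e', np.float64(6.58), 33), ('-e', np.float64(7.69), 40)] {'+f': np.float64(62.1), '-f': np.float64(62.2), '+e': np.float64(85.8), '-e': np.float64(86.1)}
side blue rect [ 510.3 -252.5  172.8  124.9    7.1] ang [('+f', np.float64(7.04), 35), ('-f', np.float64(6.94), 53), ('+e', np.float64(7.19), 33), ('-e', np.float64(7.7), 41)] {'+f': np.float64(61.7), '-f': np.float64(61.3), '+e': np.float64(85.5), '-e': np.float64(85.1)}
side base rect [ 513.3 -259.6  211.2  165.5    7.6] ang [('+f', np.float64(7.67), 58), ('-f', np.float64(7.32), 52), ('+e', np.float64(7.17), 38), ('-e', np.float64(7.7), 51)] {'+f': np.float64(81.0), '-f': np.float64(79.8), '+e': np.float64(103.0), '-e': np.float64(103.4)}
0.007 0.0148
0.035 0.0381
0.044 0.0466
[([0.4879, 0.0831, 0.0565], 0.58)]
t 6.9 pos [0.4899 0.083  0.1223] yaw_y 5.58 tilt 0.02 F [ 0.3  0.1 -4.6] T [-0.03 -0.03  0.07] grip 44.4 0.183 shift [-0.3368 -0.0077 -0.0428] spin -1.72
```

Call:
{"fn": "send_rows", "kwargs": {"deltas": "-0.006 0 -0.01 -0.5; -0.02 0 -0.025 -1; -0.04 0 -0.035 -1.7; -0.063 0 -0.042 -1.7; -0.088 -0.001 -0.042 -1.7"}}

```text
t: 7.4
eef_pos: [0.4982, -0.0059, 0.1653]
tool_rot: [0.0, 0.661, 0.751, 0.0]
contact_force: [1.0, -0.0, -4.8]
gripper_width: 0.182
grasp_force: 44.4
```

Call:
{"fn": "send_rows", "kwargs": {"deltas": "-0.025 -0.001 0 0; -0.05 -0.001 0 0; -0.075 -0.001 0 0; -0.1 -0.001 0 0; -0.125 -0.001 0 0"}}

```text
t: 7.9
eef_pos: [0.512, -0.1305, 0.1642]
tool_rot: [-0.0, 0.661, 0.75, -0.0]
contact_force: [0.3, 0.2, -4.3]
gripper_width: 0.18
grasp_force: 44.4
```

Call:
{"fn": "send_rows", "kwargs": {"deltas": "-0.025 0 0 0; -0.05 0 0 0; -0.072 0 0 0; -0.088 0 0 0; -0.098 0 0 0"}}

```text
t: 8.4
eef_pos: [0.5242, -0.2283, 0.1642]
tool_rot: [-0.0, 0.662, 0.75, -0.001]
contact_force: [-0.2, 1.2, -4.6]
gripper_width: 0.179
grasp_force: 44.4
```

```bash
python3 -c "
from h import *
to(.5168,-.2541,.125,7.25)"
```

```text
t 8.4 pos [ 0.5242 -0.2283  0.1642] yaw_y 7.16 tilt 0.07 F [-0.2  1.2 -4.6] T [ 0.01 -0.    0.  ] grip 44.4 0.179 shift [-0.0247 -0.0105  0.0393] spin -0.09
```

Call:
{"fn": "send_rows", "kwargs": {"deltas": "-0.007 -0.003 0.006 0; -0.014 -0.006 0.016 0; -0.02 -0.0085 0.027 0; -0.0247 -0.0105 0.036 0; -0.0247 -0.0105 0.0393 0"}}

```text
t: 8.9
eef_pos: [0.5164, -0.2522, 0.1234]
tool_rot: [-0.001, 0.661, 0.75, -0.001]
contact_force: [0.6, 0.7, -4.2]
gripper_width: 0.18
grasp_force: 44.4
```

Call:
{"fn": "send_rows", "kwargs": {"deltas": "0 0 0 0; 0 0 0 0; 0 0 0 0"}}

```text
t: 9.2
eef_pos: [0.5182, -0.2517, 0.1254]
tool_rot: [0.0, 0.661, 0.751, 0.0]
contact_force: [0.3, -0.8, -3.9]
gripper_width: 0.182
grasp_force: 44.4
```

```bash
python3 - <<'E'
from dock import *
to(.5168,-.2541,.109,7.25)
c=bot.read_camera('side')
q=bot.masks_of(c,'upper_tray')
P,u,v=cloud(c,q[0]['mask'])
top=np.median(P[(P[:,2]<.1),2]);print('z med',top, np.percentile(P[:,2],[5,25,50,75,95]).round(4))
k=(P[:,2]>.075)&(P[:,2]<.095)
m=np.zeros((384,512),bool);m[v[k],u[k]]=1
lines(P[k,:2]*1000 if 0 else fit(c,m,.0875),'tray rim')
print([(x['xyz'],x['confidence']) for x in bot.landmark_of(c,'upper_tray')][:1],[(x['xyz'],x['confidence']) for x in bot.landmark_of(c,'dock')][:1])
im=cv2.cvtColor(c['img'],cv2.COLOR_RGB2BGR)
cv2.imwrite('pics/c3.png',cv2.resize(im[210:384,190:390],None,fx=3,fy=3,interpolation=cv2.INTER_CUBIC))
E
```

```text
t 9.2 pos [ 0.5182 -0.2517  0.1254] yaw_y 7.31 tilt 0.05 F [ 0.3 -0.8 -3.9] T [ 0.03 -0.03  0.02] grip 44.4 0.182 shift [-0.0022 -0.0017  0.0164] spin 0.06
z med 0.08266575786699348 [0.0793 0.0816 0.0832 0.0878 0.1481]
tray rim rect [ 515.6 -255.7  150.4  103.3    7.5] ang [('+f', np.float64(7.41), 15), ('-f', np.float64(8.1), 49), ('+e', np.float64(5.83), 17), ('-e', np.float64(7.72), 34)] {'+f': np.float64(49.4), '-f': np.float64(49.8), '+e': np.float64(74.1), '-e': np.float64(73.6)}
[([0.5146, -0.2546, 0.0572], 0.89)] [([0.5163, -0.2517, -0.0026], 0.76)]
```

View pics/c3.png

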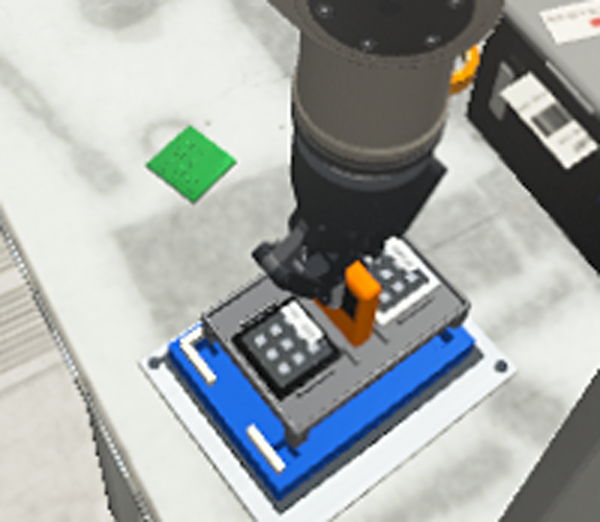

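Call:
{"fn": "send_rows", "kwargs": {"deltas": "0 0 0.004 0; 0 0 0.008 0; 0 0 0.012 0; 0 0 0.0145 0; 0 0 0.0165 0"}}

```text
t: 9.9
eef_pos: [0.5175, -0.2519, 0.1081]
tool_rot: [-0.0, 0.661, 0.751, -0.0]
contact_force: [0.8, -0.1, -4.2]
gripper_width: 0.182
grasp_force: 44.4
```

Call:
{"fn": "send_rows", "kwargs": {"deltas": "0 0 0.0005 0; 0 0 0.001 0; 0 0 0.0015 0; 0 0 0.002 0; 0 0 0.0025 0"}}

```text
t: 10.4
eef_pos: [0.5177, -0.252, 0.106]
tool_rot: [0.0, 0.661, 0.751, 0.0]
contact_force: [0.5, -1.1, -4.2]
gripper_width: 0.184
grasp_force: 44.4
```

Call:
{"fn": "send_rows", "kwargs": {"deltas": "0 0 0.0005 0; 0 0 0.001 0; 0 0 0.001 0; 0 0 0.001 0; 0 0 0.001 0"}}

```text
t: 10.9
eef_pos: [0.5177, -0.252, 0.105]
tool_rot: [0.0, 0.661, 0.751, 0.0]
contact_force: [-0.1, -0.2, -3.9]
gripper_width: 0.178
grasp_force: 44.4
```

```bash
python3 -c "
from h import *
to(.5168,-.2541,.1055,7.25)"
```

```text
t 10.9 pos [ 0.5177 -0.252   0.105 ] yaw_y 7.27 tilt 0.0 F [-0.1 -0.2 -3.9] T [-0.   -0.02  0.01] grip 44.4 0.178 shift [-0.002  -0.0011 -0.0005] spin 0.02
```

Call:
{"fn": "send_rows", "kwargs": {"deltas": "0.0005 0 0 0; 0.001 0 0 0; 0.0015 0 0 0; 0.002 0 0 0; 0.0025 0 0 0"}}

```text
t: 11.4
eef_pos: [0.5173, -0.2494, 0.105]
tool_rot: [0.0, 0.661, 0.751, 0.0]
contact_force: [-1.2, 0.4, -4.1]
gripper_width: 0.179
grasp_force: 44.4
```

Call:
{"fn": "send_rows", "kwargs": {"deltas": "0.0005 0 0 0; 0.001 0 0 0"}}

```text
t: 11.6
eef_pos: [0.5172, -0.2484, 0.105]
tool_rot: [-0.0, 0.661, 0.751, 0.0]
contact_force: [-0.3, 0.5, -4.5]
gripper_width: 0.179
grasp_force: 44.4
```

Call:
{"fn": "send_rows", "kwargs": {"deltas": "0.0005 0 0 0"}}

```text
t: 11.7
eef_pos: [0.5172, -0.2479, 0.105]
tool_rot: [-0.0, 0.661, 0.751, 0.0]
contact_force: [0.4, 0.2, -3.9]
gripper_width: 0.182
grasp_force: 44.4
```

Call:
{"fn": "send_rows", "kwargs": {"deltas": "0.0005 0 0 0; 0.001 0 0 0"}}

```text
t: 11.9
eef_pos: [0.517, -0.2471, 0.105]
tool_rot: [0.0, 0.661, 0.751, -0.0]
contact_force: [0.6, -1.0, -4.2]
gripper_width: 0.184
grasp_force: 44.4
```

Call:
{"fn": "send_rows", "kwargs": {"deltas": "0.0005 0 0 0"}}

```text
t: 12.0
eef_pos: [0.5171, -0.2469, 0.1051]
tool_rot: [0.0, 0.661, 0.751, -0.0]
contact_force: [0.5, -2.2, -3.8]
gripper_width: 0.182
grasp_force: 44.4
```

Call:
{"fn": "send_rows", "kwargs": {"deltas": "0.0005 0 0 0"}}

```text
t: 12.1
eef_pos: [0.5171, -0.2467, 0.1052]
tool_rot: [0.001, 0.661, 0.751, -0.0]
contact_force: [0.8, -3.0, -5.0]
gripper_width: 0.183
grasp_force: 44.5
```

```bash
python3 -c "
from h import *
to(.5168,-.2541,.1055,7.25)"
```

```text
t 12.1 pos [ 0.5171 -0.2467  0.1052] yaw_y 7.27 tilt 0.08 F [ 0.8 -3.  -5. ] T [-0.75 -0.09  0.2 ] grip 44.5 0.183 shift [-0.0073 -0.0012 -0.0003] spin 0.02
```

Call:
{"fn": "send_rows", "kwargs": {"deltas": "-0.001 0 0 0; -0.0021 0 0 0; -0.0021 -0.0005 0 0; -0.0021 -0.001 0 0; -0.0021 -0.0015 0 0"}}

```text
t: 12.6
eef_pos: [0.5156, -0.2481, 0.1049]
tool_rot: [-0.0, 0.661, 0.751, 0.0]
contact_force: [-0.7, -0.0, -3.7]
gripper_width: 0.186
grasp_force: 44.4
```

Call:
{"fn": "send_rows", "kwargs": {"deltas": "0 -0.0005 0 0; 0 -0.001 0 0; 0 -0.0015 0 0; 0 -0.002 0 0"}}

```text
t: 13.0
eef_pos: [0.5137, -0.2485, 0.105]
tool_rot: [-0.0, 0.661, 0.751, 0.0]
contact_force: [-0.6, -0.5, -4.7]
gripper_width: 0.181
grasp_force: 44.4
```

Call:
{"fn": "send_rows", "kwargs": {"deltas": "0 -0.0005 0 0; 0 -0.001 0 0"}}

```text
t: 13.2
eef_pos: [0.5127, -0.2487, 0.105]
tool_rot: [0.0, 0.661, 0.751, 0.0]
contact_force: [1.3, -0.1, -4.4]
gripper_width: 0.182
grasp_force: 44.4
```

Call:
{"fn": "send_rows", "kwargs": {"deltas": "0 -0.0005 0 0"}}

```text
t: 13.3
eef_pos: [0.5122, -0.2487, 0.105]
tool_rot: [-0.0, 0.661, 0.751, 0.0]
contact_force: [-0.1, 0.1, -4.4]
gripper_width: 0.181
grasp_force: 44.4
```

Call:
{"fn": "send_rows", "kwargs": {"deltas": "0 -0.0005 0 0"}}

```text
t: 13.4
eef_pos: [0.5117, -0.2488, 0.105]
tool_rot: [0.0, 0.661, 0.751, 0.0]
contact_force: [-0.4, 0.4, -4.9]
gripper_width: 0.183
grasp_force: 44.4
```

Call:
{"fn": "send_rows", "kwargs": {"deltas": "0 -0.0005 0 0"}}

```text
t: 13.5
eef_pos: [0.5113, -0.2488, 0.105]
tool_rot: [0.0, 0.661, 0.751, 0.0]
contact_force: [0.1, 0.2, -4.3]
gripper_width: 0.18
grasp_force: 44.4
```

Call:
{"fn": "send_rows", "kwargs": {"deltas": "0 -0.0005 0 0"}}

```text
t: 13.6
eef_pos: [0.5112, -0.2488, 0.1051]
tool_rot: [0.0, 0.661, 0.751, 0.0]
contact_force: [1.8, -0.0, -4.5]
gripper_width: 0.179
grasp_force: 44.4
```

```bash
python3 -c "
from h import *
to(.5168,-.2541,.1055,7.25)"
```

```text
t 13.6 pos [ 0.5112 -0.2488  0.1051] yaw_y 7.29 tilt 0.05 F [ 1.8 -0.  -4.5] T [ 0.11 -0.38  0.02] grip 44.4 0.179 shift [-0.006   0.0049 -0.0004] spin 0.04
```

Call:
{"fn": "send_rows", "kwargs": {"deltas": "0 -0.0005 0 0"}}

```text
t: 13.7
eef_pos: [0.511, -0.2488, 0.1052]
tool_rot: [0.001, 0.661, 0.751, 0.0]
contact_force: [2.6, 0.7, -3.1]
gripper_width: 0.178
grasp_force: 44.4
```

```bash
python3 -c "
from h import *
to(.5123,-.2487,.1055,7.25)"
```

```text
t 13.7 pos [ 0.511  -0.2488  0.1052] yaw_y 7.3 tilt 0.08 F [ 2.6  0.7 -3.1] T [ 0.23 -0.76  0.1 ] grip 44.4 0.178 shift [-0.0001  0.0013 -0.0003] spin 0.05
```

Call:
{"fn": "send_rows", "kwargs": {"deltas": "0 0.001 0 -0.2; 0 0.002 0 -0.2; 0 0.002 0 -0.2; 0 0.002 0.0005 -0.2; 0 0.002 0.001 -0.2"}}

```text
t: 14.2
eef_pos: [0.512, -0.2488, 0.1039]
tool_rot: [-0.0, 0.66, 0.752, -0.0]
contact_force: [-0.6, 0.2, -4.1]
gripper_width: 0.181
grasp_force: 44.4
```

Call:
{"fn": "send_rows", "kwargs": {"deltas": "0 0 0.0005 0; 0 0 0.001 0; 0 0 0.0015 0; 0 0 0.002 0"}}

```text
t: 14.6
eef_pos: [0.5122, -0.2487, 0.1019]
tool_rot: [-0.0, 0.66, 0.752, 0.0]
contact_force: [0.2, 0.5, -4.0]
gripper_width: 0.184
grasp_force: 44.4
```

Call:
{"fn": "send_rows", "kwargs": {"deltas": "0 0 0.0005 0; 0 0 0.001 0"}}

```text
t: 14.8
eef_pos: [0.5122, -0.2487, 0.1009]
tool_rot: [-0.0, 0.66, 0.752, 0.0]
contact_force: [0.0, -0.6, -3.4]
gripper_width: 0.181
grasp_force: 44.4
```

Call:
{"fn": "send_rows", "kwargs": {"deltas": "0 0 0.0005 0; 0 0 0.001 0"}}

```text
t: 15.0
eef_pos: [0.5122, -0.2487, 0.1]
tool_rot: [-0.0, 0.66, 0.752, 0.0]
contact_force: [-0.1, -0.5, -3.8]
gripper_width: 0.18
grasp_force: 44.4
```

```bash
python3 -c "
from h import *
to(.5123,-.2487,.1055,7.25)"
```

```text
t 15.0 pos [ 0.5122 -0.2487  0.1   ] yaw_y 7.47 tilt 0.0 F [-0.1 -0.5 -3.8] T [ 0.02 -0.03 -0.02] grip 44.4 0.18 shift [ 0.      0.0001 -0.0055] spin 0.22
```

Call:
{"fn": "send_rows", "kwargs": {"deltas": "0 0 0.0005 0; 0 0 0.001 0"}}

```text
t: 15.2
eef_pos: [0.5122, -0.2487, 0.0989]
tool_rot: [-0.0, 0.66, 0.752, 0.0]
contact_force: [-0.4, -0.0, -4.1]
gripper_width: 0.18
grasp_force: 44.4
```

Call:
{"fn": "send_rows", "kwargs": {"deltas": "0 0 0.0005 0; 0 0 0.001 0"}}

```text
t: 15.4
eef_pos: [0.5122, -0.2487, 0.0979]
tool_rot: [-0.0, 0.66, 0.752, 0.0]
contact_force: [-0.8, -0.2, -4.1]
gripper_width: 0.183
grasp_force: 44.4
```

Call:
{"fn": "send_rows", "kwargs": {"deltas": "0 0 0.0005 0; 0 0 0.001 0; 0 0 0.0015 0"}}

```text
t: 15.7
eef_pos: [0.5122, -0.2487, 0.0964]
tool_rot: [-0.0, 0.66, 0.752, -0.0]
contact_force: [-0.3, 0.7, -3.8]
gripper_width: 0.18
grasp_force: 44.4
```

Call:
{"fn": "send_rows", "kwargs": {"deltas": "0 0 0.0005 0; 0 0 0.001 0; 0 0 0.0015 0; 0 0 0.002 0"}}

```text
t: 16.1
eef_pos: [0.5122, -0.2487, 0.0945]
tool_rot: [-0.0, 0.66, 0.752, 0.0]
contact_force: [0.7, -0.4, -4.6]
gripper_width: 0.177
grasp_force: 44.4
```

```bash
python3 -c "
from h import *
to(.5123,-.2487,.0875,7.25)"
```

```text
t 16.1 pos [ 0.5122 -0.2487  0.0945] yaw_y 7.47 tilt 0.0 F [ 0.7 -0.4 -4.6] T [0.04 0.02 0.  ] grip 44.4 0.177 shift [0.     0.0001 0.007 ] spin 0.22
```

In the sockets and free of contact; continue down to about 0.0885, then feel for the seat.

Call:
{"fn": "send_rows", "kwargs": {"deltas": "0 0 0.001 0; 0 0 0.0018 0; 0 0 0.0025 0; 0 0 0.003 0; 0 0 0.0035 0"}}

```text
t: 16.6
eef_pos: [0.5122, -0.2487, 0.091]
tool_rot: [0.0, 0.66, 0.752, 0.0]
contact_force: [-0.0, -0.5, -4.4]
gripper_width: 0.179
grasp_force: 44.4
```

Call:
{"fn": "send_rows", "kwargs": {"deltas": "0 0 0.0005 0; 0 0 0.001 0; 0 0 0.0015 0; 0 0 0.002 0"}}

```text
t: 17.0
eef_pos: [0.5122, -0.2488, 0.089]
tool_rot: [0.0, 0.66, 0.752, 0.0]
contact_force: [-0.4, 0.1, -4.6]
gripper_width: 0.183
grasp_force: 44.4
```

Call:
{"fn": "send_rows", "kwargs": {"deltas": "0 0 0.0005 0; 0 0 0.001 0"}}

```text
t: 17.2
eef_pos: [0.5122, -0.2487, 0.088]
tool_rot: [0.0, 0.66, 0.752, 0.0]
contact_force: [-0.9, -0.5, -4.4]
gripper_width: 0.178
grasp_force: 44.4
```

Call:
{"fn": "send_rows", "kwargs": {"deltas": "0 0 0.0005 0"}}

```text
t: 17.3
eef_pos: [0.5122, -0.2488, 0.0875]
tool_rot: [-0.0, 0.66, 0.752, 0.0]
contact_force: [-1.8, 0.6, 2.3]
gripper_width: 0.18
grasp_force: 45.3
```

```bash
python3 -c "
from h import *
to(.5123,-.2487,.0875,7.25)"
```

```text
t 17.3 pos [ 0.5122 -0.2488  0.0875] yaw_y 7.47 tilt 0.0 F [-1.8  0.6  2.3] T [0.25 0.25 0.03] grip 45.3 0.18 shift [0.0001 0.0001 0.    ] spin 0.22
```

Call:
{"fn": "send_rows", "kwargs": {"deltas": "0 0 0.0003 0; 0 0 0.0003 0; 0 0 0.0003 0"}}

```text
t: 17.6
eef_pos: [0.5122, -0.2487, 0.0875]
tool_rot: [-0.0, 0.66, 0.752, 0.0]
contact_force: [-2.7, 1.2, 2.7]
gripper_width: 0.182
grasp_force: 45.4
```

```bash
python3 - <<'E'
from h import *
to(.5123,-.2487,.0875,7.25)
c=bot.read_camera('side')
q=bot.masks_of(c,'upper_tray')
P,u,v=cloud(c,q[0]['mask']);print(np.percentile(P[:,2],[5,25,50,75,95]).round(4))
im=cv2.cvtColor(c['img'],cv2.COLOR_RGB2BGR)
cv2.imwrite('pics/c4.png',cv2.resize(im[210:384,190:390],None,fx=3,fy=3,interpolation=cv2.INTER_CUBIC))
E
```

```text
t 17.6 pos [ 0.5122 -0.2487  0.0875] yaw_y 7.47 tilt 0.02 F [-2.7  1.2  2.7] T [0.3  0.5  0.03] grip 45.4 0.182 shift [0.     0.0001 0.    ] spin 0.22
[0.0421 0.0438 0.0454 0.0497 0.1081]
```

View pics/c4.png

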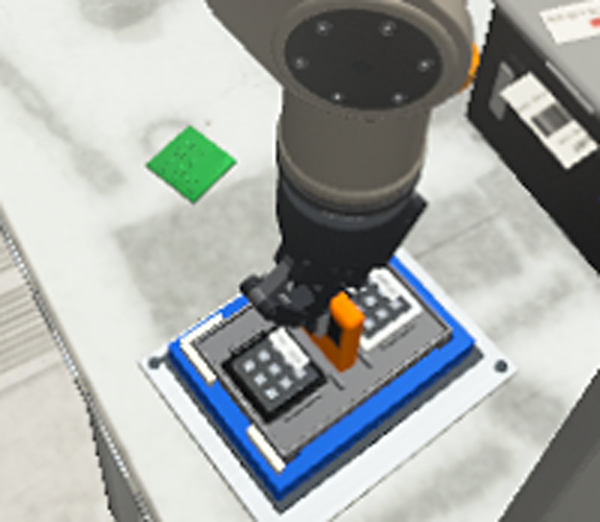

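Call:
{"fn": "send_rows", "kwargs": {"deltas": "0 0 0 0; 0 0 0 0; 0 0 0 0; 0 0 0 0; 0 0 0 0", "claw": 0.8}}

```text
t: 18.2
eef_pos: [0.5123, -0.2488, 0.0872]
tool_rot: [0.0, 0.66, 0.752, -0.0]
contact_force: [0.2, -0.5, -0.0]
gripper_width: 0.804
grasp_force: 0.0
```

Call:
{"fn": "send_rows", "kwargs": {"deltas": "0 0 -0.01 0; 0 0 -0.03 0; 0 0 -0.06 0; 0 0 -0.09 0; 0 0 -0.12 0"}}

```text
t: 18.7
eef_pos: [0.512, -0.2489, 0.209]
tool_rot: [0.0, 0.66, 0.752, 0.0]
contact_force: [-0.4, 0.0, -0.3]
gripper_width: 0.802
grasp_force: 0.0
```

Call:
{"fn": "send_rows", "kwargs": {"deltas": "0 0 -0.03 0; 0 0 -0.05 0; 0 0 -0.05 0; 0 0 -0.05 0; 0 0 -0.05 0"}}

```text
t: 19.2
eef_pos: [0.5115, -0.2484, 0.2563]
tool_rot: [-0.001, 0.66, 0.752, -0.0]
contact_force: [0.0, 0.0, -0.2]
gripper_width: 0.802
grasp_force: 0.0
```

```bash
python3 - <<'E'
from rect import *
to(.5123,-.2487,.0875,7.25)
c=rects('wrist',[(.1,.13),(.04,.056)],'upper_tray')
for q in ['gel_left','gel_right','mouse','loupe','tape_amber']: print(q,[(np.round(x['xyz'],3),x['confidence']) for x in bot.landmark_of(c,q)][:3])
cv2.imwrite('pics/w2.png',cv2.cvtColor(c['img'],cv2.COLOR_RGB2BGR))
E
```

```text
t 19.2 pos [ 0.5115 -0.2484  0.2563] yaw_y 7.47 tilt 0.1 F [ 0.   0.  -0.2] T [0.04 0.03 0.  ] grip 0.0 0.802 shift [-0.0006  0.001   0.1688] spin 0.22
wrist upper_tray 0.96 0.1 0.13 1247 rect [ 511.4 -248.3   16.8   54.9    7.5] medz 0.1136
wrist upper_tray 0.96 0.04 0.056 7294 rect [ 510.7 -249.1  149.2   99.9    7.5] medz 0.0445
gel_left [(array([ 0.47 , -0.255,  0.045]), 0.92)]
gel_right [(array([ 0.552, -0.24 ,  0.046]), 0.9), (array([ 0.748, -0.068, -0.004]), 0.47)]
mouse [(array([ 0.513, -0.245,  0.027]), 0.16)]
loupe []
tape_amber [(array([ 0.747, -0.068, -0.   ]), 0.69)]
```

View pics/w2.png

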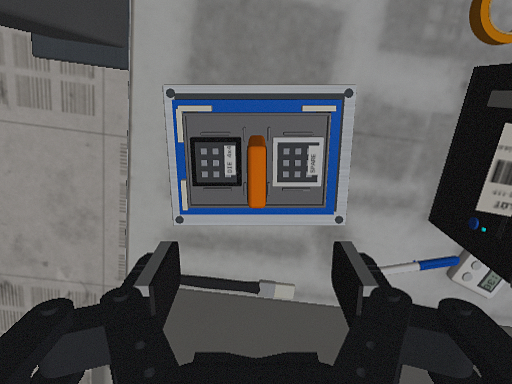

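The picture shows the grey tray seated inside the blue tray, against the fences. Its handle is at (257,172), and both boxes are in their pockets at (216,162) and (297,162).

```bash
python3 -c "
from station import bot
print(bot.hand_in())"
```

```text
the job is handed in; nothing more can be done
None
```

I stacked the grey tray fully home and flush in the blue tray's sockets, let go of it and handed the job in (the verdict was not shown); both chip boxes are in their pockets, contact forces read under about 7 N, and the arm was never brought near the mouse, loupe or tape roll.

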